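Brush out the slanting housing

ROBOT

A 6-joint arm with a two-finger parallel gripper is mounted at the origin on the work surface. World frame = base frame: x ahead of the robot, y to its left, z up, the work surface at z = 0. Lengths are in m, angles in rad, forces in N, time in s.
With the tool pointing down it reaches from about 0.35 to 0.975 m from the base axis. Payload 4.9 kg.
Tool frame: the origin (TCP) lies at the very end of the fingers, on their centre line; the grasp point (between the pads) lies 19 mm behind it; z points along the fingers, y is the line along which they close (so a half turn about z gives the same grasp; the last joint's range is limited). The gripper opens to 85 mm and grips with 20 to 120 N. Pads are 22 mm wide; open, the fingers measure 114 mm over their backs; the gripper's body (76 mm by 85 mm) begins 54 mm behind the grasp point. The pads swing forward as they close: fully open they stand 13 mm farther back than shut.
Start: joints at [1.14, 0.053, 1.613, -0, 1.476, -0.119], TCP at [0.192, 0.595, 0.231] pointing down, gripper open.
Joint ranges: [-3.01, 3.01], [-1.01, 2.22], [0.06, 2.58], [-1.02, 4.17], [0.09, 2.62], [-3.14, 3.14]. Speed limits (rad/s): [2.57, 2.57, 3.14, 3.14, 3.14, 3.14].

INTERFACE

Orientations are given as a unit quaternion [w, x, y, z].
In Python, from plant import manip gives the robot as it stands.
- The arm moves only by the shell command python3 -m pendant 'ROWS'. ROWS is JSON, a list of rows, each a list of 3 entries, a list of its own where there are three numbers: the opening, from 0 (shut) to 1 (fully open), then the shift along the tool's x, y, z in units of 12 cm (1.0 is 12 cm), then the turn about the tool's z in units of pi rad (1.0 is pi rad). In form: [[gripper, [dx, dy, dz], roll], ...]. A call has 1 to 10 rows; each row is the pose to reach, as a shift and turn from the pose commanded when the call began, along the tool's axes at that moment, turning the shorter way round; what a row does not reach only later rows make up. A row lasts 1/10 s, in which the tool goes at most 50 mm and 8.59 degrees, less where a joint would pass 70% of its speed; a pose out of reach is approached as far as the arm can. A call with a number of a shift or a turn outside -1 to 1 is refused whole. A call with a gripper value outside its range is refused whole. The fingers move at their own pace and stop on an object; the grip force is fixed at half the most. Time passes only in rows, so rows that repeat a pose let the fingers close. It gives the time, the measured TCP pose, the force, the opening and the grip force at its end, in the units of the state.
- manip.state(): the state, without advancing time (a new reading comes with each control period).
- manip.grab_frame(name): name is "scene" or "top"; returns a dict with "img" (400x640x3 uint8, red, green, blue), "fx", "fy", "cx", "cy" (pixels), "eye" and "rotation" of the camera in the world. Camera axes: x right, y down, z forward; pixel columns grow to the right and rows downward; lengths in m; the calibration is good to about 2 mm. A picture is of the moment at which its call begins. There is no depth.
- manip.job_done(): hands the job in; it is judged then, once.
The state is a dict: "time": time; "joint_pos": joint angles; "joint_vel": joint speeds; "joint_efforts": joint torques, N m; "tool_pos": TCP position; "tool_rot": TCP orientation; "contact_force": force on the tool from outside, world axes, zero at the start; "ft_torque": the same for the moment, N m; "gripper_width": opening from 0.0 (shut) to 1.0 (fully open); "grasp_force": force on a finger pad.
Only numpy, scipy, OpenCV 4.12 (cv2) and the standard library are available. Lean on these libraries where they do the work, as an engineer would, in place of code of your own. Each camera call takes 0.05 s, during which the arm holds its last target. There are 200 camera calls.

TASK

Lift the loose end cover off the slanting steel housing and set it down flat, knob up, in the shallow tray. Then take the bore brush from its cup and brush out the housing's bore with two strokes: right down to the bottom, up until the bristles show at the mouth, and right down to the bottom again. Finally stand the brush back in its cup, bristles down, and leave the cover in the tray; put both down gently rather than dropping them, and do not disturb the loose parts and the case standing around.

Things in the scene. Friction and masses are not known exactly. Their poses are not given: they have to be found in the camera images.
- bore_mouth (a point): Centre of the bore's mouth (upper end) of the dark steel cylindrical housing, fixed in a bench fixture and leaning 30 degrees from vertical, mouth towards the robot. z axis: out of the bore along its axis; y axis: level. Housing: 68 mm outside diameter, 130 mm long. Bore: 48 mm diameter, 120 mm deep, closed at the bottom. The fixture's grey cheeks hold the lower half.
- cover: Loose aluminium end cover, 82 mm diameter, 0.15 kg, over the housing's rim at the start. Origin: centre of its skirt's lower edge; z axis out through the knob. Skirt 12 mm deep, 72 mm inside diameter (2 mm play all round); plate 6 mm thick (z = 12 to 18 mm); central round knob of 24 mm diameter, 36 mm tall (z = 18 to 54 mm).
- tray_in (a point): Centre of the inner floor of the shallow square steel tray (fixed), 170 x 170 mm outside, walls 4 mm thick and 18 mm high over the bench; the floor is about 4 mm above the bench. Axes along its sides.
- brush: Bore brush, 210 mm long, straight and round, about 0.09 kg, standing in the cup at the start. Origin: centre of its flat lower tip; z axis along the brush towards the handle. Brass bristle head of 39 mm diameter from z = 0 to 45 mm, 8 mm steel stem up to 135 mm, round wooden handle of 22 mm diameter from z = 135 to 210 mm.
- cup_in (a point): Centre of the inner floor of the upright steel brush cup (fixed), 8 mm above the bench. The cup is 58 mm outside and 47 mm inside diameter, its rim 70 mm above the bench, on a foot of 90 mm diameter.
- coupling_a: Bystander: small bright steel shaft coupling (tube), 42 mm diameter, 50 mm high, standing loose. Origin: centre of its underside.
- coupling_b: Bystander: larger dark steel shaft coupling, 58 mm diameter, 80 mm high, standing loose. Origin: centre of its underside.
- case: Bystander: flat black instrument case lying near the robot, 70 x 170 x 28 mm high, loose. Origin: centre of its underside.
Things that resemble listed ones, but are neither listed nor needed, are in the scene too. Of the things that look like the brush, the smaller one is meant.

How it is judged:
On the way, in this order (a step that is already met when the one before it is completed fails the run):
1. the cover lies flat in the tray, knob up, let go (horizontal distance between cover and tray_in below 0.062 m and z of cover in the frame of tray_in below 0.009 m and angle between cover's own z axis and vertical below 0.1 rad and linear speed of cover below 0.03 m/s and contact force between the fingers and cover below 0.1 N), for 0.2 s.
2. the brush's tip is near the bottom of the bore (at least 100 mm of its 120 mm deep) (x of brush in the frame of bore_mouth between -0.02 and 0.02 m and y of brush in the frame of bore_mouth between -0.02 and 0.02 m and z of brush in the frame of bore_mouth below -0.1 m), for 0.05 s.
3. the brush is drawn up until the bristles show at the mouth (tip less than 55 mm deep) (z of brush in the frame of bore_mouth above -0.055 m), for 0.05 s.
4. the brush's tip is near the bottom of the bore again (all of step 2), for 0.05 s.
At the end, for the whole second after the job is handed in: The cover lies in the tray, flat (within 0.1 rad) and knob up, its skirt on the tray's floor; the brush stands in its cup, tip within 8 mm of the cup's floor and within 20 mm of its centre, leaning less than 0.35 rad; both are let go and at rest (all of step 1 and horizontal distance between brush and cup_in below 0.02 m and z of brush in the frame of cup_in below 0.008 m and angle between brush's own z axis and vertical below 0.35 rad and linear speed of brush below 0.03 m/s and contact force between the fingers and brush below 0.1 N); the robot touches nothing.
It fails at once if the cover or the brush is dropped (in free fall faster than 0.7 m/s) ((contact force between anything else and cover below 0.01 N and linear speed of cover above 0.7 m/s) or (contact force between anything else and brush below 0.01 N and linear speed of brush above 0.7 m/s)).
It fails at once if a bystander is pushed more than 30 mm or tipped over (distance of any of coupling_a, coupling_b, case from where it was at the start of the episode above 0.03 m or angle between any of coupling_a, coupling_b, case's own z axis and vertical above 0.5 rad).
It also fails if it takes over 72 s, if anything falls off the work surface, if the arm or the gripper's body presses on something with over 40 N, if the wrist force passes 120 N, or if a joint passes its speed limit or range.

## Working session

There is one attempt and no reset: what is moved stays moved. The work goes in short steps, Python scripts to look and compute and a shell command to move; the robot and the scene stay as the last step left them, time stands still between calls to the robot, and variables do not carry over. Pictures are saved under pics/ and viewed, at most 10 in all, crops included, and the job is handed in when it is done.

```bash
mkdir -p pics
cat > h.py <<'E'
import numpy as np, cv2
from plant import manip
def grab(n):
    f=manip.grab_frame(n); f['R']=np.array(f['rotation']).reshape(3,3) if np.size(f['rotation'])==9 else None
    f['e']=np.array(f['eye']); return f
def ray(f,u,v):
    d=f['R']@np.array([(u-f['cx'])/f['fx'],(v-f['cy'])/f['fy'],1.]); return d/np.linalg.norm(d)
def onz(f,u,v,z):
    d=ray(f,u,v); return f['e']+d*(z-f['e'][2])/d[2]
def proj(f,p):
    q=f['R'].T@(np.array(p)-f['e']); return np.array([f['fx']*q[0]/q[2]+f['cx'],f['fy']*q[1]/q[2]+f['cy']])
def tri(f,a,g,b):
    d1,d2=ray(f,*a),ray(g,*b); A=np.c_[d1,-d2]; s=np.linalg.lstsq(A,g['e']-f['e'],rcond=None)[0]
    p,q=f['e']+s[0]*d1,g['e']+s[1]*d2; return (p+q)/2,np.linalg.norm(p-q)
E
python3 - <<'E'
from h import *
for n in ('scene','top'):
    f=grab(n); print(n,f['fx'],f['fy'],f['cx'],f['cy'],f['eye'],np.round(f['rotation'],3).tolist())
    cv2.imwrite(f'pics/{n}0.png',f['img'][:,:,::-1])
print(manip.state())
E
```

```text
scene 515.3255571941506 515.3255571941506 322.07465304473436 195.48341082158086 [ 1.154686   -0.54111302  0.90834677] [-0.353, 0.85, 0.364, -0.143]
top 406.48449468634726 406.48449468634726 318.53875942592185 204.88518825723773 [0.42475138 0.00414112 0.90408723] [0.077, -0.7, 0.706, -0.075]
{'time': 0.1, 'joint_pos': array([ 1.14001792e+00,  5.32945458e-02,  1.61414853e+00,  6.27512996e-06,
        1.47600643e+00, -1.19012266e-01]), 'joint_vel': array([-2.11255242e-03, -1.67084090e-03, -3.97435120e-03, -3.24537362e-05,
        6.90173566e-04, -2.19382263e-03]), 'joint_efforts': array([ 3.45198832e-04, -3.94903207e+01, -3.71364248e+01, -1.76775907e-04,
        3.96446034e-03, -7.94826008e-06]), 'tool_pos': array([0.19148166, 0.5943553 , 0.23018854]), 'tool_rot': array([-2.55023633e-04,  1.55252753e-01,  9.87874345e-01, -8.92719104e-04]), 'contact_force': array([-0.03829873, -0.42992615, -0.66901718]), 'ft_torque': array([-0.03872141,  0.04662489,  0.00863554]), 'grasp_force': 0.0, 'gripper_width': 0.9946213617669744}
```

View pics/scene0.png

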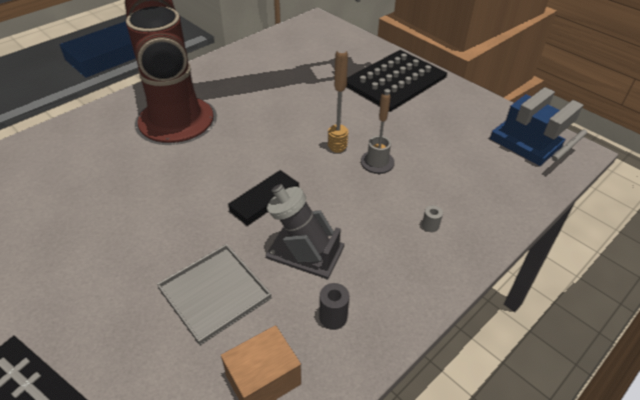

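View pics/top0.png

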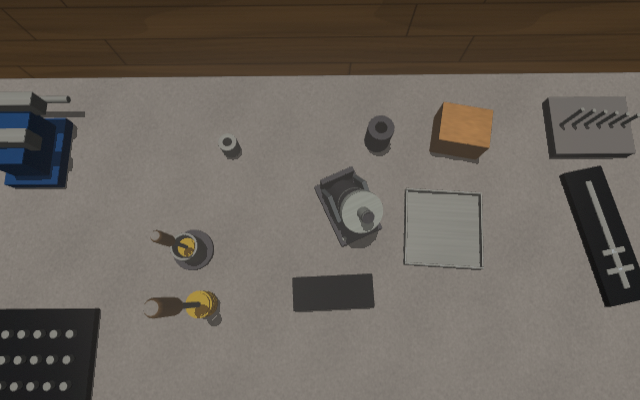

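```bash
sed -i "s/f\['R'\]=.*$/q=f['rotation']; f['R']=Rotation.from_quat([q[1],q[2],q[3],q[0]]).as_matrix()/; 1a from scipy.spatial.transform import Rotation" h.py
python3 - <<'E'
from h import *
s,t=grab('scene'),grab('top')
print(s['R'].round(2).tolist(),t['R'].round(3).tolist())
def crop(f,u,v,w,h,k): return cv2.resize(f['img'][v:v+h,u:u+w,::-1],None,fx=k,fy=k,interpolation=cv2.INTER_CUBIC)
a=np.hstack([crop(s,260,175,100,75,4),crop(t,310,160,100,75,4)])
b=np.hstack([crop(s,310,85,100,75,4),crop(t,140,215,100,75,4)])
cv2.imwrite('pics/crop.png',np.vstack([a,b]))
for u,v in [(405,191),(481,192),(481,268),(404,266)]: print('tray',onz(t,u,v,.018).round(3))
E
```

```text
[[0.69, 0.52, -0.5], [0.72, -0.49, 0.5], [0.01, -0.7, -0.71]] [[-0.009, -0.977, 0.214], [-1.0, 0.009, 0.001], [-0.003, -0.214, -0.977]]
tray [ 0.649 -0.189  0.018]
tray [ 0.645 -0.359  0.018]
tray [ 0.477 -0.344  0.018]
tray [ 0.483 -0.178  0.018]
```

View pics/crop.png

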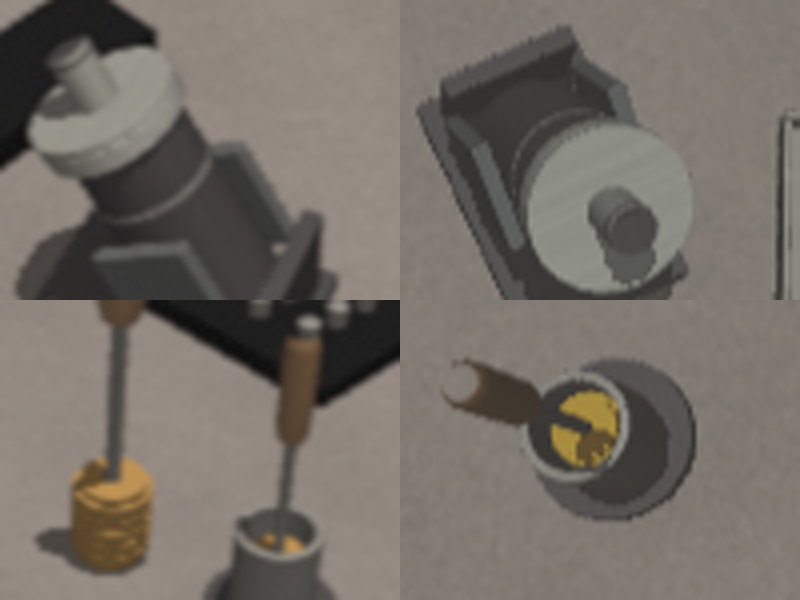

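Run:
```python
from h import *
s,t=grab('scene'),grab('top')
for n,a,b in [('knobtop',(278,187.8),(368,217.3)),('knobbase',(285,201),(361.3,211.8)),('handletop',(387.2,90.7),(155.5,235.5)),('cuprim',(379.3,143.3),(184.3,246))]:
    p,e=tri(s,a,t,b); print(n,p.round(4),e.round(4))
P=[onz(t,310+u/4,160+v/4,.006) for u,v in [(20,105),(120,300)]]
d=P[1]-P[0]; print('edge az',np.degrees(np.arctan2(d[1],d[0])))
# back plate top edge direction
print('cup top', onz(t,184.3,246,.07), onz(s,379.3,143.3,.07))
print('tilt check'); 
for n,f,pts in [('ca top',t,[(228.5,141,.05)]),('cb top',t,[(380,127,.08)]),('case',t,[(292,278,.028),(372,274,.028),(374,309,.028),(293,311,.028)]),('ca s',s,[(433,212,.05)]),('cb s',s,[(335,292,.08)]),('bigbrush',t,[(150,307,.27)])]:
    print(n,[onz(f,*q).round(3).tolist() for q in pts])
# masks: brush bristles / plate ellipse in top
img=t['img'].astype(int); sub=(img.min(2)>125)&(img.max(2)-img.min(2)<18)&(img[:,:,1]>=img[:,:,0]-2)
m=np.zeros(sub.shape,np.uint8); m[180:250,335:395]=sub[180:250,335:395]
c=max(cv2.findContours(m,0,1)[0],key=cv2.contourArea); print(cv2.fitEllipse(cv2.convexHull(c)),cv2.contourArea(c))
```

```text
knobtop [ 0.5615 -0.0829  0.1778] 0.0039
knobbase [ 0.5768 -0.0761  0.1464] 0.0005
handletop [0.5261 0.2841 0.224 ] 0.0076
cuprim [0.5248 0.2842 0.0656] 0.0011
edge az -154.05006222252393
cup top [0.52392718 0.28229138 0.07      ] [0.52825894 0.28051128 0.07      ]
tilt check
ca top [[0.76, 0.205, 0.05]]
cb top [[0.777, -0.129, 0.08]]
case [[0.459, 0.063, 0.028], [0.466, -0.107, 0.028], [0.393, -0.108, 0.028], [0.391, 0.061, 0.028]]
ca s [[0.761, 0.206, 0.05]]
cb s [[0.774, -0.125, 0.08]]
bigbrush [[0.408, 0.262, 0.27]]
((362.0928649902344, 211.5270233154297), (38.543678283691406, 42.07063674926758), 49.94110107421875) 873.0
```

Knob axis measured 36 mm long with 28° tilt and azimuth ≈ -155°, which agrees with the fixture edge. Candidates for the brush are the small one in the cup (scene 384,105 / top 157,236) and the big loose one (scene 340,70 / top 150,307); the crop confirms the cup one. Now I rise and travel above the cover.

```bash
cat >> h.py <<'E'
def go(p,yaw=None):
    "tool-axis shift in 12 cm units to world TCP p"
    st=manip.state(); q=st['tool_rot']; R=Rotation.from_quat([q[1],q[2],q[3],q[0]]).as_matrix()
    y=np.degrees(np.arctan2(R[1,1],R[0,1])); d=R.T@(np.array(p)-st['tool_pos'])/.12
    print('t',round(st['time'],2),'pos',st['tool_pos'].round(4),'yaw_y',y.round(2),'tiltz',R[:,2].round(3),'F',np.round(st['contact_force'],1),'w',round(st['gripper_width'],3),'gf',round(st['grasp_force'],1))
    print('  shift',d.round(3),'roll', None if yaw is None else round((y-yaw)/180,4)); return d
E
python3 -m pendant '[[1,[0,0,-0.5],-0.05],[1,[0,0,-1],-0.1],[1,[0,0,-1],-0.15],[1,[0,0,-1],-0.2],[1,[0,0,-1],-0.241],[1,[0,0,-1],-0.241],[1,[0,0,-1],-0.241]]' | tail -c 400
python3 -m pendant '[[1,[-0.06,-1,-0.4],0],[1,[-0.06,-1,-0.4],0],[1,[-0.06,-1,-0.4],0]]' >/dev/null
python3 -m pendant '[[1,[-0.06,-1,0],0],[1,[-0.06,-1,0],0],[1,[-0.06,-1,0],0]]' >/dev/null
python3 -m pendant '[[1,[-0.06,-1,0],0],[1,[-0.06,-1,0],0],[1,[-0.06,-1,0],0]]' >/dev/null
python3 -m pendant '[[1,[-0.06,-1,0],0],[1,[-0.06,-1,0],0],[1,[-0.06,-1,0],0]]' >/dev/null
python3 -m pendant '[[1,[-0.06,-1,0],0],[1,[-0.06,-1,0],0],[1,[-0.06,-1,0],0]]' >/dev/null
python3 -m pendant '[[1,[-0.06,-1,0.5],0],[1,[-0.06,-1,0.5],0],[1,[-0.06,-1,0.5],0]]' | tail -c 400
python3 - <<'E'
from h import *
go((0.5656,-0.0812,0.150),115.5)
s=grab('scene'); t=grab('top')
im=np.vstack([s['img'][100:370,200:520],t['img'][80:350,230:550]])[:,:,::-1]
cv2.imwrite('pics/a1.png',im)
E
```

```text
time: 1.0
tool_pos: [0.1917, 0.5947, 0.3509]
tool_rot: [-0.0, -0.219, 0.976, -0.0]
contact_force: [0.3, 0.2, -0.1]
gripper_width: 0.999
grasp_force: 0.0
time: 2.8
tool_pos: [0.5411, -0.0386, 0.3371]
tool_rot: [-0.001, -0.219, 0.976, 0.0]
contact_force: [-0.6, 0.7, -0.4]
gripper_width: 1.003
grasp_force: 0.0
t 2.8 pos [ 0.5411 -0.0386  0.3371] yaw_y 115.26 tiltz [-0.002  0.    -1.   ] F [-0.6  0.7 -0.4] w 1.003 gf 0.0
  shift [-0.036 -0.409  1.559] roll -0.0013
```

View pics/a1.png

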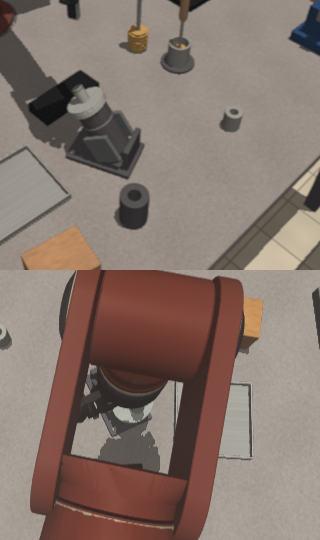

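```bash
python3 -m pendant '[[0.7,[-0.036,-0.4,0.4],0],[0.7,[-0.036,-0.41,0.8],0],[0.7,[-0.036,-0.41,1],0],[0.7,[-0.036,-0.41,1],0],[0.7,[-0.036,-0.41,1],0],[0.7,[-0.036,-0.41,1],0]]' >/dev/null
python3 - <<'E'
from h import *
go((0.5656,-0.0812,0.150),115.5)
s=grab('scene')
cv2.imwrite('pics/a2.png',cv2.resize(s['img'][120:280,200:360,::-1],None,fx=3.5,fy=3.5,interpolation=cv2.INTER_CUBIC))
E
```

```text
t 3.5 pos [ 0.5674 -0.0786  0.223 ] yaw_y 115.53 tiltz [ 0.005 -0.001 -1.   ] F [-0.3  0.2  0.6] w 0.703 gf 0.0
  shift [ 0.026 -0.011  0.609] roll 0.0002
```

View pics/a2.png

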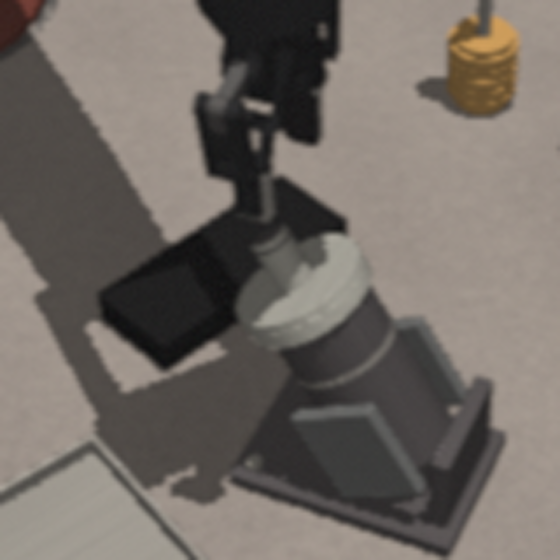

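The gripper is poised over the knob (knob at 275,240 in the crop), so I descend and grip.

```bash
python3 -m pendant '[[0.7,[0.026,-0.01,0.25],0],[0.7,[0.026,-0.01,0.45],0],[0.7,[0.026,-0.01,0.6],0],[0.7,[0.026,-0.01,0.61],0],[0.7,[0.026,-0.01,0.61],0]]'
python3 -c "
from h import *
go((0.5656,-0.0812,0.150),115.5)"
python3 -m pendant '[[0,[0,0,0],0],[0,[0,0,0],0],[0,[0,0,0],0],[0,[0,0,0],0],[0,[0,0,0],0],[0,[0,0,0],0],[0,[0,0,0],0]]'
```

```text
time: 4.05
tool_pos: [0.5646, -0.0813, 0.1481]
tool_rot: [0.001, -0.221, 0.975, -0.001]
contact_force: [0.2, -0.2, 0.1]
gripper_width: 0.702
grasp_force: 0.0
t 4.05 pos [ 0.5646 -0.0813  0.1481] yaw_y 115.53 tiltz [ 0.003 -0.001 -1.   ] F [ 0.2 -0.2  0.1] w 0.702 gf 0.0
  shift [-0.008 -0.003 -0.016] roll 0.0002
time: 4.75
tool_pos: [0.5645, -0.0817, 0.1487]
tool_rot: [0.001, -0.221, 0.975, -0.001]
contact_force: [-2.9, 0.5, 6.6]
gripper_width: 0.264
grasp_force: 61.6
```

```bash
python3 -m pendant '[[0,[0.02,0,-0.036],0],[0,[0.04,0,-0.072],0],[0,[0.06,0,-0.108],0],[0,[0.08,0,-0.144],0],[0,[0.12,0,-0.21],0],[0,[0.167,0,-0.289],0],[0,[0.25,0,-0.433],0],[0,[0.25,0,-0.433],0],[0,[0.25,0,-0.433],0]]'
python3 - <<'E'
from h import *
s=grab('scene')
cv2.imwrite('pics/a3.png',cv2.resize(s['img'][100:260,200:360,::-1],None,fx=3.5,fy=3.5,interpolation=cv2.INTER_CUBIC))
t=grab('top'); im=t['img']
# tray centre from bounding edges, wall outer top
for u,v in [(405,191),(481,192),(481,268),(404,266)]: pass
go((0.5615,-0.2665,0.20),115.5)
E
```

```text
time: 5.65
tool_pos: [0.5367, -0.0944, 0.1987]
tool_rot: [0.001, -0.221, 0.975, -0.0]
contact_force: [0.7, -0.6, -1.5]
gripper_width: 0.265
grasp_force: 61.6
t 5.75 pos [ 0.5362 -0.0941  0.1973] yaw_y 115.51 tiltz [-0.001  0.    -1.   ] F [ 0.2 -0.  -1.9] w 0.262 gf 61.6
  shift [ 0.429 -1.388 -0.023] roll 0.0001
```

View pics/a3.png

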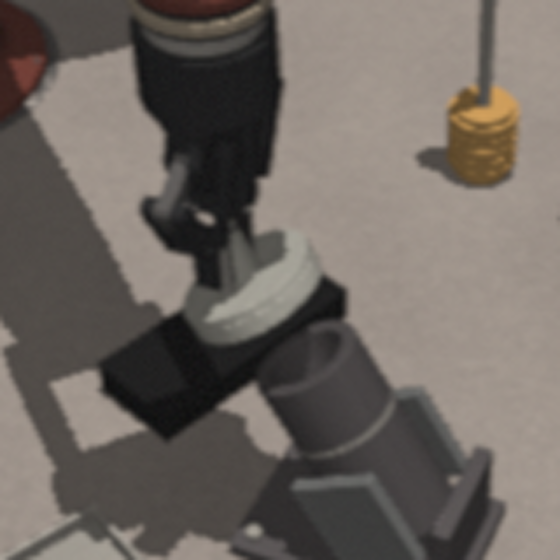

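Cover is off, still leaning 30° in the grip, and the bore mouth shows at scene (289,202). I carry it over to the tray.

```bash
python3 -m pendant '[[0,[0.1,-0.25,0],0],[0,[0.2,-0.6,0],0],[0,[0.4,-0.95,0],0],[0,[0.4,-1,0],0],[0,[0.4,-1,0],0]]' | head -2
python3 -m pendant '[[0,[0.1,-0.2,0.2],0],[0,[0.12,-0.4,0.4],0],[0,[0.12,-0.4,0.7],0],[0,[0.12,-0.4,0.9],0],[0,[0.12,-0.4,1],0],[0,[0.12,-0.4,1],0],[0,[0.12,-0.4,1],0]]'
python3 - <<'E'
from h import *
s=grab('scene')
cv2.imwrite('pics/a4.png',cv2.resize(s['img'][180:360,120:340,::-1],None,fx=3,fy=3,interpolation=cv2.INTER_CUBIC))
t=grab('top'); 
go((0.552,-0.273,0.048),115.5)
E
```

```text
time: 6.25
tool_pos: [0.5446, -0.224, 0.1968]
time: 6.95
tool_pos: [0.5534, -0.2722, 0.0791]
tool_rot: [0.001, -0.221, 0.975, -0.0]
contact_force: [0.1, -0.8, -1.7]
gripper_width: 0.266
grasp_force: 62.1
t 7.05 pos [ 0.554  -0.273   0.0804] yaw_y 115.55 tiltz [ 0.003 -0.002 -1.   ] F [ 0.2  0.3 -1.4] w 0.265 gf 62.1
  shift [0.016 0.008 0.27 ] roll 0.0003
```

View pics/a4.png

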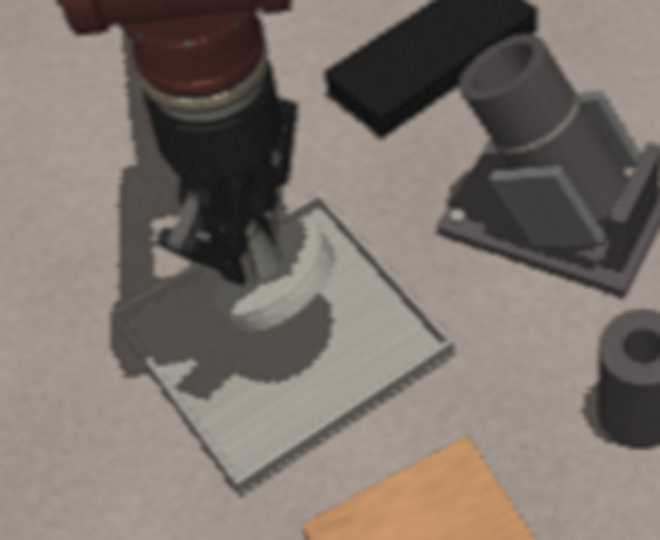

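Cover hangs over the tray, still tilted. I lower it until the low edge touches, then press gently.

```bash
python3 -m pendant '[[0,[0,0,0.12],0],[0,[0,0,0.22],0],[0,[0,0,0.28],0],[0,[0,0,0.3],0],[0,[0,0,0.3],0]]' | egrep 'pos|force'
python3 -m pendant '[[0,[-0.02,0,0.01],0],[0,[-0.04,0,0.02],0],[0,[-0.06,0,0.03],0],[0,[-0.06,0,0.03],0]]' | egrep 'pos|force'
python3 -m pendant '[[0,[-0.02,0,0.01],0],[0,[-0.04,0,0.02],0],[0,[-0.06,0,0.03],0],[0,[-0.06,0,0.03],0]]' | egrep 'pos|force'
```

```text
tool_pos: [0.5521, -0.2724, 0.041]
contact_force: [-0.0, -0.3, -2.6]
grasp_force: 62.1
tool_pos: [0.5595, -0.2695, 0.0386]
contact_force: [0.1, -0.3, -0.6]
grasp_force: 62.1
tool_pos: [0.5658, -0.2678, 0.037]
contact_force: [-5.7, -0.6, 8.2]
grasp_force: 63.7
```

```bash
python3 -m pendant '[[0,[-0.03,0,0.01],0],[0,[-0.06,0,0.025],0],[0,[-0.09,0,0.04],0],[0,[-0.09,0,0.04],0]]' | egrep 'pos|force'
python3 -m pendant '[[0,[-0.02,0,0.02],0],[0,[-0.04,0,0.03],0],[0,[-0.06,0,0.04],0],[0,[-0.06,0,0.04],0]]' | egrep 'pos|force'
python3 - <<'E'
from h import *
s=grab('scene')
cv2.imwrite('pics/a5.png',cv2.resize(s['img'][220:320,150:290,::-1],None,fx=4,fy=4,interpolation=cv2.INTER_CUBIC))
E
```

```text
tool_pos: [0.5765, -0.2647, 0.0346]
contact_force: [-8.1, -3.2, 15.5]
grasp_force: 73.0
tool_pos: [0.5842, -0.2613, 0.0297]
contact_force: [-2.7, -1.8, 12.0]
grasp_force: 67.2
```

View pics/a5.png

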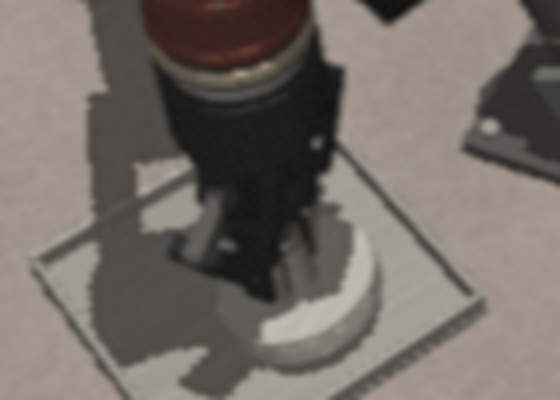

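```bash
python3 -m pendant '[[0,[0.03,0,0.01],0],[0,[0.06,0,0.02],0],[0,[0.08,0,0.03],0],[0,[0.08,0,0.03],0]]' | egrep 'pos|force'
python3 -m pendant '[[0.3,[0,0,-0.01],0],[0.33,[0,0,-0.01],0],[0.36,[0,0,-0.01],0],[0.45,[0,0,-0.01],0],[0.6,[0,0,-0.01],0],[0.7,[0,0,-0.01],0],[0.7,[0,0,-0.01],0]]' | egrep 'pos|force|wid'
python3 -m pendant '[[0.7,[0,0,-0.15],0],[0.7,[0,0,-0.4],0],[0.7,[0,0,-0.8],0],[0.7,[0,0,-1],0],[0.7,[0,0,-1],0],[0.7,[0,0,-1],0]]' | egrep 'time|pos|force'
python3 -m pendant '[[0.7,[0.5,0.4,-0.8],0],[0.7,[1,0.8,-1],0],[0.7,[1,1,-1],0],[0.7,[1,1,-1],0],[0.7,[1,1,-1],0]]' | egrep 'time|pos|force'
```

```text
tool_pos: [0.5816, -0.2642, 0.0303]
contact_force: [7.3, 6.9, 18.7]
grasp_force: 68.3
tool_pos: [0.573, -0.2628, 0.0225]
contact_force: [-0.3, 0.3, 0.3]
gripper_width: 0.704
grasp_force: 0.0
time: 10.9
tool_pos: [0.5738, -0.2632, 0.1448]
contact_force: [-1.0, -0.3, -0.2]
grasp_force: 0.0
time: 11.4
tool_pos: [0.4112, -0.2053, 0.2647]
contact_force: [1.1, 0.1, 0.8]
grasp_force: 0.0
```

```bash
python3 -m pendant '[[0.7,[-0.3,0.4,-0.4],0],[0.7,[-0.4,0.8,-0.8],0],[0.7,[-0.4,1,-0.8],0],[0.7,[-0.4,1,-0.8],0]]' | egrep 'pos'
python3 -m pendant '[[0.7,[-0.3,0.4,0],0],[0.7,[-0.4,0.8,0],0],[0.7,[-0.4,1,0],0],[0.7,[-0.4,1,0],0]]' | egrep 'time|pos'
python3 - <<'E'
from h import *
s,t=grab('scene'),grab('top'); go((0.526,0.282,.3),115.5)
np.savez('f1.npz',s=s['img'],t=t['img'])
m=np.array([.5795,-.0747,.1412]); print('pred mouth',proj(s,m),proj(t,m))
c=lambda f,u,v,w,h,k:cv2.resize(f['img'][v:v+h,u:u+w,::-1],(400,300),interpolation=cv2.INTER_CUBIC)
a=np.hstack([c(s,260,180,80,60,5),c(t,320,185,80,60,5)])
b=np.hstack([c(s,155,235,120,90,0),c(t,400,185,120,90,0)])
cv2.imwrite('pics/a6.png',np.vstack([a,b]))
E
```

```text
tool_pos: [0.4051, -0.075, 0.3611]
time: 12.2
tool_pos: [0.3956, 0.0542, 0.3568]
t 12.3 pos [0.3964 0.0518 0.357 ] yaw_y 115.59 tiltz [-0.003 -0.    -1.   ] F [ 0.5 -0.8 -0.4] w 0.704 gf 0.0
  shift [-1.804  1.263  0.471] roll 0.0005
pred mouth [286.59999065 203.10935469] [360.35378816 211.01799673]
```

View pics/a6.png

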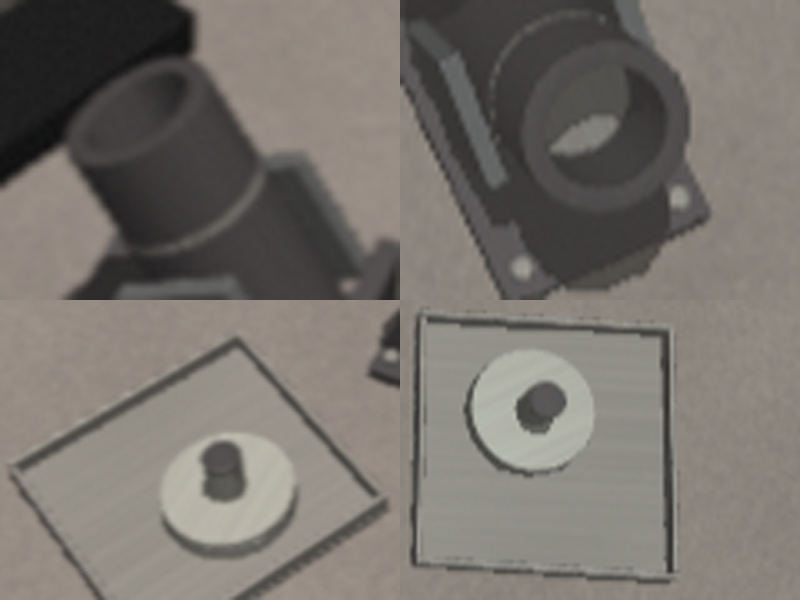

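Run:
```python
from h import *
s,t=grab('scene'),grab('top')
print('mouth',tri(s,(287,202.4),t,(361.2,210.2)))
# knob top in tray: bottom crops scale 400/120
print('cover knob top',tri(s,(155+221/3.333,235+(448-300)/3.333),t,(400+(546-400)/3.333,185+(400-300)/3.333)))
def wood(f,r):
    hsv=cv2.cvtColor(f['img'],cv2.COLOR_RGB2HSV); m=np.zeros(hsv.shape[:2],np.uint8); x,y,w,h=r
    k=cv2.inRange(hsv,(5,70,40),(20,200,200)); m[y:y+h,x:x+w]=k[y:y+h,x:x+w]
    c=max(cv2.findContours(m,0,1)[0],key=cv2.contourArea); return c[:,0,:]
for n,f,r in [('s',s,(372,85,26,45)),('t',t,(140,220,45,32))]:
    c=wood(f,r); rc=cv2.minAreaRect(c); b=cv2.boxPoints(rc); print(n,len(c),np.round(rc,1) if 0 else rc,b.round(1).tolist())
print('handle top @.218',onz(s,387.2,90.7,.218),onz(t,155.5,235.5,.218))
for z in (.218,.17): print(z,proj(s,(.526,.282,z)),proj(t,(.526,.282,z)))
```

```text
mouth (array([ 0.58077739, -0.07545825,  0.14470591]), np.float64(0.0013600644462586112))
cover knob top (array([ 0.58663144, -0.25881823,  0.05810196]), np.float64(0.001918290269642835))
s 63 ((385.0, 107.0), (26.0, 10.0), 90.0) [[380.0, 94.0], [390.0, 94.0], [390.0, 120.0], [380.0, 120.0]]
t 69 ((163.79998779296875, 238.6000213623047), (21.503490447998047, 11.384200096130371), 18.434947967529297) [[151.8000030517578, 240.60000610351562], [155.39999389648438, 229.8000030517578], [175.8000030517578, 236.60000610351562], [172.1999969482422, 247.39999389648438]]
handle top @.218 [0.52147441 0.29583087 0.218     ] [0.5246906 0.2831279 0.218    ]
0.218 [384.79059243  93.7639845 ] [156.22134081 234.73054682]
0.17 [382.81429404 110.51620965] [166.60625895 238.49890443]
```

Cover measured flat in the tray: knob top at z = 0.058 as expected, and 24 mm from the tray centre. Bore mouth ≈ (0.580, -0.075, 0.143), brush upright at (0.526, 0.282). Now I go over the brush.

```bash
python3 -m pendant '[[0.7,[-0.4,0.28,0],0],[0.7,[-0.75,0.5,0],0],[0.7,[-0.9,0.63,0],0],[0.7,[-0.9,0.63,0],0]]' | egrep 'pos'
python3 -m pendant '[[0.7,[-0.4,0.28,0],-0.045],[0.7,[-0.75,0.5,0],-0.09],[0.7,[-0.9,0.63,0],-0.135],[0.7,[-0.9,0.63,0],-0.18],[0.7,[-0.9,0.63,0],-0.225],[0.7,[-0.9,0.63,0],-0.27],[0.7,[-0.9,0.63,0.3],-0.303],[0.7,[-0.9,0.63,0.3],-0.303],[0.7,[-0.9,0.63,0.3],-0.303]]'
python3 - <<'E'
from h import *
s,t=grab('scene'),grab('top'); go((0.526,0.282,.169),170)
print('big',tri(s,(341,53),t,(150,307)),manip.state()['joint_pos'].round(2))
E
```

```text
tool_pos: [0.4628, 0.1676, 0.357]
time: 13.7
tool_pos: [0.5264, 0.2796, 0.3216]
tool_rot: [-0.002, -0.642, 0.767, 0.0]
contact_force: [-1.1, -0.1, 0.4]
gripper_width: 0.704
grasp_force: 0.0
t 13.8 pos [0.527  0.2805 0.3242] yaw_y 169.9 tiltz [ 0.001  0.    -1.   ] F [-0.3 -0.3  0.7] w 0.701 gf 0.0
  shift [-0.01   0.012  1.294] roll -0.0006
big (array([0.40746626, 0.25388847, 0.28606094]), np.float64(0.0032985377875443082)) [ 0.36 -0.05  1.57 -0.    1.63 -2.6 ]
```

```bash
python3 -m pendant '[[0.7,[-0.01,0.01,0.4],0],[0.7,[-0.01,0.01,0.8],0],[0.7,[-0.01,0.01,0.9],0],[0.7,[-0.01,0.01,0.9],0],[0.7,[-0.01,0.01,0.9],0]]' | egrep 'pos|force'
python3 -c "
from h import *
go((0.526,0.282,.169),170)"
python3 -m pendant '[[0.7,[0,0,0.2],0],[0.7,[0,0,0.35],0],[0.7,[0,0,0.39],0],[0.7,[0,0,0.39],0]]' | egrep 'pos|force'
python3 -m pendant '[[0,[0,0,0],0],[0,[0,0,0],0],[0,[0,0,0],0],[0,[0,0,0],0],[0,[0,0,0],0],[0,[0,0,0],0],[0,[0,0,0],0]]'
```

```text
tool_pos: [0.5268, 0.283, 0.2181]
contact_force: [-0.3, 0.6, 1.2]
grasp_force: 0.0
t 14.3 pos [0.5268 0.283  0.2181] yaw_y 170.03 tiltz [ 0.004  0.001 -1.   ] F [-0.3  0.6  1.2] w 0.701 gf 0.0
  shift [0.01  0.006 0.409] roll 0.0002
tool_pos: [0.5262, 0.2829, 0.17]
contact_force: [0.9, 0.5, -0.0]
grasp_force: 0.0
time: 15.4
tool_pos: [0.526, 0.283, 0.1698]
tool_rot: [0.001, -0.643, 0.766, -0.0]
contact_force: [-1.5, -0.5, 6.1]
gripper_width: 0.235
grasp_force: 59.4
```

Gripped. I raise it 34 mm so the head stays in the cup, then tilt it against the cup.

```bash
python3 -m pendant '[[0,[0,0,-0.08],0],[0,[0,0,-0.18],0],[0,[0,0,-0.26],0],[0,[0,0,-0.285],0],[0,[0,0,-0.285],0]]' | egrep 'pos|force'
python3 -m pendant '[[0,[0.1,0,0],0],[0,[0.2,0,-0.01],0],[0,[0.3,0,-0.01],0],[0,[0.37,0,-0.01],0],[0,[0.37,0,-0.01],0]]' | egrep 'pos|force'
python3 -m pendant '[[0,[0.08,0,0.01],0],[0,[0.16,0,0.025],0],[0,[0.24,0,0.04],0],[0,[0.32,0,0.06],0],[0,[0.34,0,0.065],0],[0,[0.34,0,0.065],0]]' | egrep 'time|pos|force'
```

```text
tool_pos: [0.5258, 0.2827, 0.2034]
contact_force: [0.4, 1.0, -0.9]
grasp_force: 58.7
tool_pos: [0.517, 0.2374, 0.2032]
contact_force: [-1.8, 2.0, -1.7]
grasp_force: 59.2
time: 17.0
tool_pos: [0.5105, 0.1979, 0.1957]
contact_force: [-0.4, 2.9, -0.1]
grasp_force: 59.6
```

```bash
python3 -m pendant '[[0,[0.08,0,-0.14],0],[0,[0.2,0,-0.346],0],[0,[0.31,0,-0.54],0],[0,[0.46,0,-0.8],0],[0,[0.46,0,-0.8],0],[0,[0.46,0,-0.8],0]]' | egrep 'time|pos|force'
cat >> h.py <<'E'
def gold(f):
    hsv=cv2.cvtColor(f['img'],cv2.COLOR_RGB2HSV); m=cv2.inRange(hsv,(14,110,60),(32,255,255))
    n,_,st,c=cv2.connectedComponentsWithStats(cv2.morphologyEx(m,cv2.MORPH_CLOSE,np.ones((5,5))))
    return [(c[i].round(1).tolist(),st[i].tolist()) for i in range(1,n) if st[i][4]>40]
def tip():
    s,t=grab('scene'),grab('top'); st=manip.state(); g=st['tool_pos']+[0,0,.019]
    for n,f in (('s',s),('t',t)): print(n,'grip px',proj(f,g).round(0),gold(f))
    return s,t,g
E
python3 -c "
from h import *
s,t,g=tip(); cv2.imwrite('pics/s7.png',s['img'][:,:,::-1])
"
```

```text
time: 17.6
tool_pos: [0.5014, 0.1434, 0.2923]
contact_force: [0.3, -0.0, -1.6]
grasp_force: 59.4
s grip px [337.  78.] [([23.3, 6.8], [0, 0, 67, 21, 706]), ([532.2, 47.0], [379, 0, 261, 133, 22331]), ([363.0, 117.1], [354, 107, 19, 21, 271]), ([337.5, 137.7], [328, 125, 20, 27, 451]), ([617.4, 367.9], [579, 314, 61, 86, 2298]), ([262.3, 366.9], [222, 326, 78, 74, 3963])]
t grip px [224. 242.] [([314.7, 36.4], [0, 0, 640, 78, 47108]), ([465.6, 124.8], [439, 102, 54, 46, 1932]), ([191.5, 297.6], [186, 291, 11, 12, 87]), ([192.2, 311.7], [186, 307, 12, 11, 95])]
```

```bash
cat >> h.py <<'E'
def tilt(px,az,L=.1585):
    s=grab('scene'); g=manip.state()['tool_pos']+[0,0,.019]; a=np.radians(az)
    for th in range(0,46,3):
        r=np.radians(th); p=g-L*np.array([np.sin(r)*np.cos(a),np.sin(r)*np.sin(a),np.cos(r)]); q=proj(s,p); print(th,q.round(1),np.linalg.norm(q-px).round(1))
E
python3 -c "
from h import *
tilt((363,117.1),-100)"
```

```text
0 [334.7 136.5] 34.3
3 [337.6 135.3] 31.2
6 [340.5 133.8] 28.0
9 [343.4 132.3] 24.8
12 [346.2 130.6] 21.5
15 [349.  128.8] 18.2
18 [351.8 126.9] 14.9
21 [354.5 124.8] 11.5
24 [357.2 122.7] 8.0
27 [359.8 120.4] 4.6
30 [362.4 118.1] 1.1
33 [364.9 115.6] 2.4
36 [367.4 113. ] 6.0
39 [369.7 110.4] 9.5
42 [372.  107.7] 13.1
45 [374.2 104.9] 16.6
```

Tilt is about 31°, in the tool's x-z plane as wanted. I turn the tool to the bore's azimuth and rise.

```bash
python3 -m pendant '[[0,[0,0,-0.1],0.045],[0,[0,0,-0.2],0.09],[0,[0,0,-0.3],0.135],[0,[0,0,-0.3],0.18],[0,[0,0,-0.3],0.225],[0,[0,0,-0.3],0.27],[0,[0,0,-0.3],0.3056],[0,[0,0,-0.3],0.3056],[0,[0,0,-0.3],0.3056]]' | egrep 'time|pos|force'
python3 -c "
from h import *
go((0.4708,-0.1259,0.3327),115)"
```

```text
time: 18.65
tool_pos: [0.5007, 0.1444, 0.3264]
contact_force: [-0.1, 0.0, -1.3]
grasp_force: 59.4
t 18.65 pos [0.5007 0.1444 0.3264] yaw_y 115.21 tiltz [-0.002 -0.001 -1.   ] F [-0.1  0.  -1.3] w 0.239 gf 59.4
  shift [ 1.185 -1.932 -0.051] roll 0.0012
```

```bash
python3 -m pendant '[[0,[0.15,-0.3,-0.02],0],[0,[0.35,-0.6,-0.02],0],[0,[0.55,-0.9,-0.03],0],[0,[0.6,-1,-0.03],0],[0,[0.6,-1,-0.03],0]]' | egrep 'pos|force'
python3 -m pendant '[[0,[0.2,-0.3,-0.02],0],[0,[0.4,-0.6,-0.02],0],[0,[0.57,-0.88,-0.02],0],[0,[0.585,-0.93,-0.02],0],[0,[0.585,-0.93,-0.02],0],[0,[0.585,-0.93,-0.02],0]]' | egrep 'pos|force'
python3 - <<'E'
from h import *
go((0.4708,-0.1259,0.3327),115)
s,t,g=tip()
a=np.array([-.4532,-.2113,.866]); M=np.array([.58,-.075,.143])
print('pred head px',proj(s,g-.1585*a),proj(t,g-.1585*a))
cv2.imwrite('pics/a8.png',np.vstack([cv2.resize(f['img'][v:v+100,u:u+160,::-1],None,fx=3,fy=3,interpolation=cv2.INTER_CUBIC) for f,u,v in ((s,220,130),(t,290,150))]))
tilt((gold(s)[0][0]),-155) if 0 else None
E
```

```text
tool_pos: [0.4865, 0.0037, 0.331]
contact_force: [0.3, -0.0, -0.3]
grasp_force: 59.5
tool_pos: [0.4707, -0.1243, 0.3335]
contact_force: [-0.3, -0.4, -0.5]
grasp_force: 59.4
t 19.75 pos [ 0.4707 -0.1243  0.3335] yaw_y 115.17 tiltz [-0.     0.001 -1.   ] F [-0.3 -0.4 -0.5] w 0.245 gf 59.4
  shift [ 0.005 -0.012  0.006] roll 0.0009
s grip px [223. 105.] [([23.3, 6.9], [0, 0, 68, 21, 702]), ([532.1, 47.0], [379, 0, 261, 133, 22342]), ([341.9, 61.8], [337, 54, 9, 20, 89]), ([235.1, 121.1], [228, 117, 13, 10, 78]), ([337.5, 137.7], [328, 125, 20, 27, 450]), ([268.3, 172.2], [256, 159, 25, 27, 446]), ([617.3, 367.8], [579, 314, 61, 86, 2315]), ([262.3, 366.9], [222, 327, 78, 73, 3971])]
t grip px [415. 258.] [([314.9, 36.4], [0, 0, 640, 78, 47153]), ([465.6, 124.9], [439, 102, 54, 47, 1953]), ([374.6, 222.8], [362, 210, 27, 27, 537]), ([201.6, 303.8], [186, 291, 31, 27, 611])]
pred head px [266.84293339 171.34358569] [374.55915156 223.45136811]
```

Run:
```python
from h import *
s,t=grab('scene'),grab('top')
h,e=tri(s,(268.3,172.2),t,(374.6,222.8)); M,e2=tri(s,(287,202.4),t,(361.2,210.2))
g=manip.state()['tool_pos']+[0,0,.019]; b=g-h; print('head',h.round(4),e.round(4),'brush dir',(b/np.linalg.norm(b)).round(3),np.linalg.norm(b))
a=np.array([-.4532,-.2113,.866]); X=np.array([a[0],a[1],0])/.5; Y=np.array([-X[1],X[0],0]); N=np.cross(Y,a)
d=h-M; print('along',d@a,'y off',d@Y,'n off',d@N,'N',N)
```

```text
head [ 0.5445 -0.0902  0.2139] 0.0022 brush dir [-0.459 -0.213  0.862] 0.16089837288886316
along 0.07952628837916245 y off -0.0019901662731377293 n off -0.0007377954712221776 N [-0.7849424  -0.3659716  -0.50007586]
```

Head is 80 mm out on the axis and within 2 mm sideways. I insert along the axis, tool (-0.5, 0, 0.866), watching the force.

```bash
python3 -m pendant '[[0,[-0.05,-0.012,0.087],0],[0,[-0.125,-0.012,0.217],0],[0,[-0.2,-0.012,0.346],0],[0,[-0.26,-0.012,0.45],0],[0,[-0.3,-0.012,0.52],0],[0,[-0.35,-0.012,0.606],0],[0,[-0.35,-0.012,0.606],0]]' | egrep 'pos|force'
python3 -c "
from h import *
go((0.580-.4532*.281,-.075-.2113*.281,.143+.866*.281-.019),115)"
```

```text
tool_pos: [0.5087, -0.1087, 0.2588]
contact_force: [-1.2, 0.4, -0.7]
grasp_force: 59.4
t 20.65 pos [ 0.5087 -0.1087  0.2588] yaw_y 115.08 tiltz [-0.003  0.001 -1.   ] F [-1.2  0.4 -0.7] w 0.237 gf 59.4
  shift [ 0.515  0.006 -0.904] roll 0.0004
```

```bash
python3 -m pendant '[[0,[-0.05,0,0.087],0],[0,[-0.11,0,0.19],0],[0,[-0.17,0,0.294],0],[0,[-0.23,0,0.398],0],[0,[-0.28,0,0.485],0]]' | egrep 'pos|force'
python3 -m pendant '[[0,[-0.03,0,0.052],0],[0,[-0.06,0,0.104],0],[0,[-0.078,0,0.135],0],[0,[-0.078,0,0.135],0],[0,[-0.078,0,0.135],0]]' | egrep 'pos|force'
python3 -c "
from h import *
d=go((0.580,-.075,.143),115)
g=manip.state()['tool_pos']+[0,0,.019]-[.580,-.075,.143]; print('tip along',g@[-.4532,-.2113,.866]-.181)"
```

```text
tool_pos: [0.5395, -0.0946, 0.201]
contact_force: [0.2, 0.7, -1.7]
grasp_force: 59.5
tool_pos: [0.548, -0.0912, 0.1869]
contact_force: [-0.3, 0.9, -0.6]
grasp_force: 59.5
t 21.65 pos [ 0.548  -0.0912  0.1869] yaw_y 115.04 tiltz [ 0.001 -0.    -1.   ] F [-0.3  0.9 -0.6] w 0.24 gf 59.5
  shift [-0.298  0.01   0.366] roll 0.0002
tip along -0.10856885538014835
```

```bash
python3 -m pendant '[[0,[-0.015,0,0.026],0],[0,[-0.03,0,0.052],0],[0,[-0.03,0,0.052],0],[0,[-0.03,0,0.052],0]]' | egrep 'pos|force'
python3 -m pendant '[[0,[0.05,0,-0.087],0],[0,[0.12,0,-0.208],0],[0,[0.2,0,-0.346],0],[0,[0.28,0,-0.485],0],[0,[0.333,0,-0.577],0],[0,[0.333,0,-0.577],0],[0,[0.333,0,-0.577],0]]' | egrep 'pos|force'
python3 - <<'E'
from h import *
g=manip.state()['tool_pos']+[0,0,.019]-[.580,-.075,.143]; print('tip along',g@[-.4532,-.2113,.866]-.181)
s,t,g=tip()
h=g-.1585*np.array([-.4532,-.2113,.866]); print(proj(s,h),proj(t,h))
E
```

```text
tool_pos: [0.5513, -0.09, 0.1813]
contact_force: [-2.6, -1.2, 4.9]
grasp_force: 59.9
tool_pos: [0.5149, -0.1066, 0.2497]
contact_force: [-0.8, -0.3, -1.1]
grasp_force: 59.5
tip along -0.035964109568693586
s grip px [250. 148.] [([23.4, 6.9], [0, 0, 66, 21, 702]), ([532.2, 47.1], [379, 0, 261, 133, 22343]), ([340.5, 74.2], [336, 64, 10, 23, 93]), ([337.5, 137.7], [328, 125, 20, 27, 450]), ([261.2, 161.8], [256, 157, 10, 11, 65]), ([286.7, 202.0], [278, 195, 18, 15, 172]), ([617.3, 367.9], [579, 314, 61, 86, 2307]), ([262.4, 366.9], [222, 326, 78, 74, 3969])]
t grip px [389. 235.] [([315.0, 36.4], [0, 0, 640, 78, 47164]), ([465.4, 126.0], [439, 102, 54, 55, 2042]), ([358.3, 209.2], [349, 199, 18, 22, 280]), ([201.6, 303.8], [186, 291, 31, 27, 611])]
[289.70756177 208.06620691] [358.68289852 208.66196296]
```

Bristles show at the mouth (scene 287,202; top 358,209). Now the second stroke.

```bash
python3 -m pendant '[[0,[-0.05,0,0.087],0],[0,[-0.12,0,0.208],0],[0,[-0.2,0,0.346],0],[0,[-0.26,0,0.45],0],[0,[-0.31,0,0.537],0],[0,[-0.332,0,0.575],0],[0,[-0.332,0,0.575],0],[0,[-0.332,0,0.575],0]]' | egrep 'pos|force'
python3 - <<'E'
from h import *
g=manip.state()['tool_pos']+[0,0,.019]-[.580,-.075,.143]; print('tip along',g@[-.4532,-.2113,.866]-.181)
E
python3 -m pendant '[[0,[0.07,0,-0.121],0],[0,[0.15,0,-0.26],0],[0,[0.25,0,-0.433],0],[0,[0.35,0,-0.606],0],[0,[0.46,0,-0.797],0],[0,[0.5,0,-0.866],0],[0,[0.5,0,-0.866],0]]' | egrep 'pos|force'
python3 -m pendant '[[0,[0.1,0,-0.173],0],[0,[0.25,0,-0.433],0],[0,[0.45,0,-0.78],0],[0,[0.5,0,-0.866],0],[0,[0.5,0,-0.866],0],[0,[0.5,0,-0.866],0]]' | egrep 'time|pos|force'
python3 - <<'E'
from h import *
go((.5007,.1444,.36),115)
s,t,g=tip(); print(proj(s,g-.1585*np.array([-.4532,-.2113,.866])))
E
```

```text
tool_pos: [0.5505, -0.0896, 0.1811]
contact_force: [-5.0, 0.5, 4.4]
grasp_force: 60.2
tip along -0.1150957811132883
tool_pos: [0.4972, -0.1156, 0.2868]
contact_force: [0.1, 0.3, -1.1]
grasp_force: 59.5
time: 24.95
tool_pos: [0.4424, -0.1401, 0.3862]
contact_force: [-0.3, -0.2, -1.9]
grasp_force: 59.4
t 24.95 pos [ 0.4424 -0.1401  0.3862] yaw_y 115.06 tiltz [-0.002  0.001 -1.   ] F [-0.3 -0.2 -1.9] w 0.245 gf 59.4
  shift [-1.444  1.942  0.221] roll 0.0003
s grip px [203.  78.] [([23.4, 6.9], [0, 0, 67, 21, 704]), ([532.2, 47.0], [379, 0, 261, 133, 22334]), ([341.0, 69.0], [336, 53, 10, 37, 150]), ([213.7, 91.3], [207, 79, 15, 22, 68]), ([337.5, 137.7], [328, 125, 20, 27, 451]), ([250.1, 147.7], [238, 134, 24, 27, 435]), ([617.3, 367.9], [579, 314, 61, 86, 2309]), ([262.3, 366.9], [222, 326, 78, 74, 3979])]
t grip px [439. 278.] [([314.9, 36.3], [0, 0, 640, 78, 47032]), ([465.6, 124.8], [439, 102, 54, 46, 1936]), ([389.8, 235.2], [375, 221, 31, 29, 636]), ([201.6, 303.8], [186, 291, 31, 27, 613])]
[249.42254926 147.95877492]
```

```bash
python3 -m pendant '[[0,[-0.15,0.25,0],0],[0,[-0.4,0.6,0],0],[0,[-0.65,0.9,0],0],[0,[-0.72,0.97,0],0],[0,[-0.72,0.97,0],0]]' | egrep 'pos|force'
python3 -m pendant '[[0,[-0.15,0.25,0],0],[0,[-0.4,0.6,0],0],[0,[-0.65,0.9,0.1],0],[0,[-0.72,0.97,0.2],0],[0,[-0.72,0.97,0.3],0],[0,[-0.72,0.97,0.3],0]]' | egrep 'pos|force'
python3 -m pendant '[[0,[0,0,0],-0.045],[0,[0,0,0],-0.09],[0,[0,0,0],-0.135],[0,[0,0,0],-0.18],[0,[0,0,0],-0.225],[0,[0,0,0],-0.27],[0,[0,0,0],-0.305],[0,[0,0,0],-0.305],[0,[0,0,0],-0.305]]' | egrep 'time|pos|force'
python3 - <<'E'
from h import *
go((.5014,.1434,.2923),170)
s,t,g=tip(); np.save('x',s['img'])
E
```

```text
tool_pos: [0.4714, 0.0033, 0.3863]
contact_force: [-0.5, -0.3, -0.7]
grasp_force: 59.5
tool_pos: [0.4995, 0.142, 0.349]
contact_force: [-0.7, -0.4, -0.8]
grasp_force: 59.5
time: 27.05
tool_pos: [0.5004, 0.1422, 0.3528]
contact_force: [0.1, -0.2, -1.1]
grasp_force: 59.5
t 27.05 pos [0.5004 0.1422 0.3528] yaw_y 169.69 tiltz [ 0.001 -0.    -1.   ] F [ 0.1 -0.2 -1.1] w 0.241 gf 59.5
  shift [-0.011 -0.006  0.504] roll -0.0017
s grip px [338.  51.] [([23.3, 6.8], [0, 0, 67, 21, 706]), ([532.2, 47.0], [379, 0, 261, 133, 22332]), ([340.1, 76.4], [336, 66, 9, 22, 158]), ([364.8, 95.0], [354, 84, 22, 23, 347]), ([337.5, 137.7], [328, 125, 20, 27, 451]), ([617.4, 367.9], [579, 314, 61, 86, 2301]), ([262.3, 366.9], [222, 327, 78, 73, 3976])]
t grip px [214. 236.] [([314.7, 36.4], [0, 0, 640, 78, 47087]), ([465.5, 124.8], [439, 102, 54, 46, 1931])]
```

Both strokes are done. To stand the brush up again, I will push its head sideways against the outside wall of the fixed cup, then lower it in upright. First the tilt check, then the approach.

```bash
python3 -c "
from h import *
tilt((364.8,95.0),-100.2)" | sed -n 9,13p
python3 -m pendant '[[0,[0.1,0,0.2],0],[0,[0.1,0,0.5],0],[0,[0.1,0,0.85],0],[0,[0.1,0,0.95],0],[0,[0.1,0,0.95],0]]' | egrep 'pos|force'
python3 -m pendant '[[0,[0,0,0.15],0],[0,[0,0,0.35],0],[0,[0,0,0.46],0],[0,[0,0,0.48],0],[0,[0,0,0.48],0]]' | egrep 'time|pos|force'
python3 -c "
from h import *
go((.526-.1736*.0485,.282-.985*.0485,.207),170);tip()"
```

```text
24 [358.6 100.8] 8.5
27 [361.3  98.4] 4.9
30 [364.  96.] 1.3
33 [366.6  93.4] 2.4
36 [369.2  90.8] 6.1
tool_pos: [0.4969, 0.1316, 0.2361]
contact_force: [-0.4, 1.0, -0.4]
grasp_force: 59.5
time: 28.2
tool_pos: [0.4988, 0.1319, 0.182]
contact_force: [0.0, -0.7, -0.6]
grasp_force: 59.5
t 28.2 pos [0.4988 0.1319 0.182 ] yaw_y 169.95 tiltz [ 0.001  0.    -1.   ] F [ 0.  -0.7 -0.6] w 0.243 gf 59.5
  shift [-0.867 -0.005 -0.208] roll -0.0003
s grip px [331. 121.] [([23.4, 6.9], [0, 0, 68, 21, 704]), ([532.1, 47.0], [379, 0, 261, 133, 22341]), ([345.1, 145.7], [328, 126, 38, 38, 615]), ([617.3, 367.9], [579, 313, 61, 87, 2308]), ([262.3, 366.9], [222, 327, 78, 73, 3973])]
t grip px [246. 251.] [([315.0, 36.4], [0, 0, 640, 78, 47118]), ([465.6, 124.8], [439, 102, 54, 46, 1933]), ([201.7, 303.8], [186, 291, 32, 27, 640])]
```

```bash
python3 -m pendant '[[0,[-0.09,0,0],0],[0,[-0.18,0,-0.04],0],[0,[-0.26,0,-0.08],0],[0,[-0.34,0,-0.11],0],[0,[-0.42,0,-0.14],0],[0,[-0.48,0,-0.158],0],[0,[-0.48,0,-0.158],0]]' | egrep 'pos|force'
python3 -m pendant '[[0,[-0.08,0,-0.01],0],[0,[-0.16,0,-0.02],0],[0,[-0.24,0,-0.03],0],[0,[-0.32,0,-0.04],0],[0,[-0.38,0,-0.05],0],[0,[-0.387,0,-0.05],0],[0,[-0.387,0,-0.05],0]]' | egrep 'time|pos|force'
python3 - <<'E'
from h import *
go((.526-.1736*.0485,.282-.985*.0485,.207),170)
s,t,g=tip(); print('upright head px',proj(s,g-[0,0,.1585]),proj(t,g-[0,0,.1585]))
E
```

```text
tool_pos: [0.5089, 0.1893, 0.2004]
contact_force: [0.9, -4.2, 0.9]
grasp_force: 58.9
time: 29.7
tool_pos: [0.5163, 0.2346, 0.2056]
contact_force: [0.5, -3.0, 1.0]
grasp_force: 58.8
t 29.7 pos [0.5163 0.2346 0.2056] yaw_y 169.97 tiltz [-0.  0. -1.] F [ 0.5 -3.   1. ] w 0.242 gf 58.8
  shift [ 0.001 -0.011 -0.011] roll -0.0002
s grip px [368.  98.] [([23.3, 6.8], [0, 0, 68, 21, 705]), ([534.5, 47.4], [393, 0, 247, 133, 21972]), ([337.5, 137.8], [328, 125, 20, 27, 445]), ([365.3, 150.0], [358, 141, 16, 20, 253]), ([617.4, 367.8], [581, 314, 59, 86, 2307]), ([262.3, 366.9], [222, 327, 78, 73, 3967])]
t grip px [183. 240.] [([314.9, 36.4], [0, 0, 640, 78, 47101]), ([465.6, 124.8], [439, 102, 54, 46, 1932]), ([206.1, 248.8], [195, 239, 23, 20, 345]), ([201.7, 303.8], [186, 291, 31, 27, 619])]
upright head px [363.44528648 150.24251617] [207.9100815  249.72075789]
```

Brush is upright again within a few degrees. I back off, rise above the rim, and measure the head against the cup.

```bash
python3 -m pendant '[[0,[0.04,0,-0.02],0],[0,[0.06,0,-0.1],0],[0,[0.06,0,-0.3],0],[0,[0.06,0,-0.5],0],[0,[0.06,0,-0.5],0],[0,[0.06,0,-0.5],0]]' | egrep 'time|pos|force'
python3 - <<'E'
from h import *
go((.526,.282,.267),170)
s,t,g=tip(); print('upright head px',proj(s,g-[0,0,.1585]),proj(t,g-[0,0,.1585]))
ps=min(gold(s),key=lambda b:np.hypot(b[0][0]-365,b[0][1]-130)); pt=min(gold(t),key=lambda b:np.hypot(b[0][0]-205,b[0][1]-246))
h,e=tri(s,ps[0],t,pt[0]); b=g-h; print('head',h,e,'dir',b/np.linalg.norm(b),np.linalg.norm(b))
E
```

```text
time: 30.4
tool_pos: [0.5152, 0.2274, 0.2665]
contact_force: [-0.5, 0.0, -0.3]
grasp_force: 58.7
t 30.4 pos [0.5152 0.2274 0.2665] yaw_y 169.94 tiltz [ 0.001  0.002 -1.   ] F [-0.5  0.  -0.3] w 0.239 gf 58.7
  shift [-0.463 -0.009 -0.004] roll -0.0003
s grip px [367.  76.] [([23.3, 6.8], [0, 0, 68, 21, 706]), ([533.8, 47.3], [388, 0, 252, 133, 22077]), ([340.6, 62.4], [336, 54, 10, 21, 61]), ([365.3, 131.2], [358, 122, 15, 20, 254]), ([337.5, 137.7], [328, 125, 20, 27, 451]), ([617.3, 368.0], [579, 314, 61, 86, 2302]), ([262.3, 366.9], [222, 327, 78, 73, 3965])]
t grip px [175. 236.] [([315.0, 36.3], [0, 0, 640, 78, 47016]), ([465.6, 124.8], [439, 102, 54, 46, 1933]), ([200.2, 246.2], [188, 235, 25, 23, 404]), ([201.6, 303.8], [186, 291, 31, 27, 625])]
upright head px [362.54587043 132.74991153] [203.39981719 247.41371791]
head [0.51682049 0.23316006 0.12749223] 0.0012904521191531531 dir [-0.01579314 -0.03865346  0.99912786] 0.15591611525606838
```

```bash
python3 -c "
from h import *
go((.5232,.276,.267),170)"
python3 -m pendant '[[0,[-0.15,-0.01,0],0],[0,[-0.3,-0.01,0],0],[0,[-0.41,-0.01,0],0],[0,[-0.41,-0.01,0],0],[0,[-0.41,-0.01,0],0]]' | egrep 'pos|force'
python3 - <<'E'
from h import *
go((.5232,.276,.172),170)
s,t,g=tip()
ps=min(gold(s),key=lambda b:np.hypot(b[0][0]-375,b[0][1]-125)); pt=min(gold(t),key=lambda b:np.hypot(b[0][0]-185,b[0][1]-240))
print('head',tri(s,ps[0],t,pt[0]),g)
E
```

```text
t 30.5 pos [0.5144 0.2271 0.2643] yaw_y 169.95 tiltz [-0.002  0.    -1.   ] F [-0.3 -0.  -1.4] w 0.246 gf 58.7
  shift [-0.414 -0.001 -0.023] roll -0.0003
tool_pos: [0.5247, 0.276, 0.2653]
contact_force: [-0.2, 0.1, -1.1]
grasp_force: 58.7
t 31.0 pos [0.5247 0.276  0.2653] yaw_y 170.02 tiltz [-0.001 -0.001 -1.   ] F [-0.2  0.1 -1.1] w 0.236 gf 58.7
  shift [0.002 0.012 0.778] roll 0.0001
s grip px [385.  70.] [([23.4, 6.8], [0, 0, 68, 21, 705]), ([539.0, 48.2], [406, 0, 234, 133, 21266]), ([342.6, 61.6], [337, 54, 9, 21, 67]), ([340.5, 83.7], [336, 78, 9, 12, 45]), ([381.2, 125.0], [374, 116, 15, 20, 244]), ([337.2, 138.5], [328, 126, 19, 26, 427]), ([617.3, 367.9], [579, 314, 61, 86, 2306]), ([262.3, 366.9], [222, 326, 78, 74, 3969])]
t grip px [144. 229.] [([314.7, 36.5], [0, 0, 640, 78, 47252]), ([465.6, 124.8], [439, 102, 54, 46, 1929]), ([175.3, 241.1], [163, 230, 26, 22, 416]), ([201.9, 303.8], [186, 291, 31, 27, 612])]
head (array([0.52678565, 0.28123001, 0.12707877]), np.float64(0.00016402346105749818)) [0.52479415 0.27531368 0.28459238]
```

Head is centred over the cup within 1 mm, so I lower it.

```bash
python3 -m pendant '[[0,[0,0,0.15],0],[0,[0,0,0.3],0],[0,[0,0,0.45],0],[0,[0,0,0.58],0],[0,[0,0,0.68],0],[0,[0,0,0.74],0],[0,[0,0,0.76],0],[0,[0,0,0.76],0]]' | egrep 'time|pos|force'
python3 -m pendant '[[0,[0,0,0.01],0],[0,[0,0,0.02],0],[0,[0,0,0.03],0],[0,[0,0,0.03],0]]' | egrep 'time|pos|force'
```

```text
time: 31.9
tool_pos: [0.5244, 0.2756, 0.174]
contact_force: [-2.0, 4.0, -2.5]
grasp_force: 58.7
time: 32.3
tool_pos: [0.5249, 0.2759, 0.1719]
contact_force: [-3.5, 3.4, 0.7]
grasp_force: 59.3
```

```bash
python3 -m pendant '[[0,[-0.02,0,0.01],0],[0,[-0.03,0,0.02],0],[0,[-0.03,0,0.03],0],[0,[-0.03,0,0.03],0]]' | egrep 'time|pos|force'
python3 -m pendant '[[0,[0,0,0.01],0],[0,[0,0,0.02],0],[0,[0,0,0.03],0],[0,[0,0,0.03],0]]' | egrep 'time|pos|force'
```

```text
time: 32.7
tool_pos: [0.5261, 0.2788, 0.1698]
contact_force: [-4.1, 1.6, 8.8]
grasp_force: 60.1
time: 33.1
tool_pos: [0.5268, 0.2794, 0.1696]
contact_force: [-9.0, 0.9, 19.4]
grasp_force: 62.0
```

Vertical force rises at z ≈ 0.170, so it is standing on the cup floor. I ease off, open gently and rise.

```bash
python3 -m pendant '[[0,[0,0,-0.02],0],[0,[0,0,-0.03],0],[0.27,[0,0,-0.03],0],[0.3,[0,0,-0.03],0],[0.35,[0,0,-0.03],0],[0.45,[0,0,-0.03],0],[0.6,[0,0,-0.03],0],[0.7,[0,0,-0.03],0],[0.7,[0,0,-0.03],0]]' | egrep 'time|pos|force|width'
python3 -m pendant '[[0.7,[0,0,-0.1],0],[0.7,[0,0,-0.3],0],[0.7,[0,0,-0.65],0],[0.7,[0,0,-1],0],[0.7,[0,0,-1],0],[0.7,[0,0,-1],0]]' | egrep 'time|pos|force'
python3 -m pendant '[[0.7,[0.3,0,-0.4],0],[0.7,[0.6,0,-0.5],0],[0.7,[1,0,-0.5],0],[0.7,[1,0,-0.5],0],[0.7,[1,0,-0.5],0]]' | egrep 'time|pos|force'
python3 - <<'E'
from h import *
s,t=grab('scene'),grab('top')
print(gold(s),gold(t))
c=lambda f,u,v,w,h:cv2.resize(f['img'][v:v+h,u:u+w,::-1],(400,300),interpolation=cv2.INTER_CUBIC)
cv2.imwrite('pics/a9.png',np.vstack([np.hstack([c(s,320,80,120,90),c(t,130,205,120,90)]),np.hstack([c(s,150,120,320,240),c(t,200,100,320,240)])]))
E
```

```text
time: 34.0
tool_pos: [0.5255, 0.2789, 0.1673]
contact_force: [0.1, -0.0, -0.3]
gripper_width: 0.702
grasp_force: 0.0
time: 34.6
tool_pos: [0.5264, 0.2793, 0.2903]
contact_force: [0.1, 0.5, -0.3]
grasp_force: 0.0
time: 35.1
tool_pos: [0.5041, 0.16, 0.3461]
contact_force: [-0.2, 0.3, -0.8]
grasp_force: 0.0
[([23.3, 6.8], [0, 0, 67, 21, 704]), ([532.1, 47.0], [379, 0, 261, 133, 22327]), ([341.4, 71.4], [336, 54, 10, 36, 188]), ([337.5, 137.7], [328, 125, 20, 27, 450]), ([617.4, 367.9], [579, 313, 61, 87, 2303]), ([262.4, 366.9], [222, 326, 78, 74, 3966])] [([314.7, 36.4], [0, 0, 640, 78, 47165]), ([465.6, 124.8], [439, 102, 54, 46, 1931]), ([213.7, 302.0], [211, 293, 6, 19, 73])]
```

View pics/a9.png

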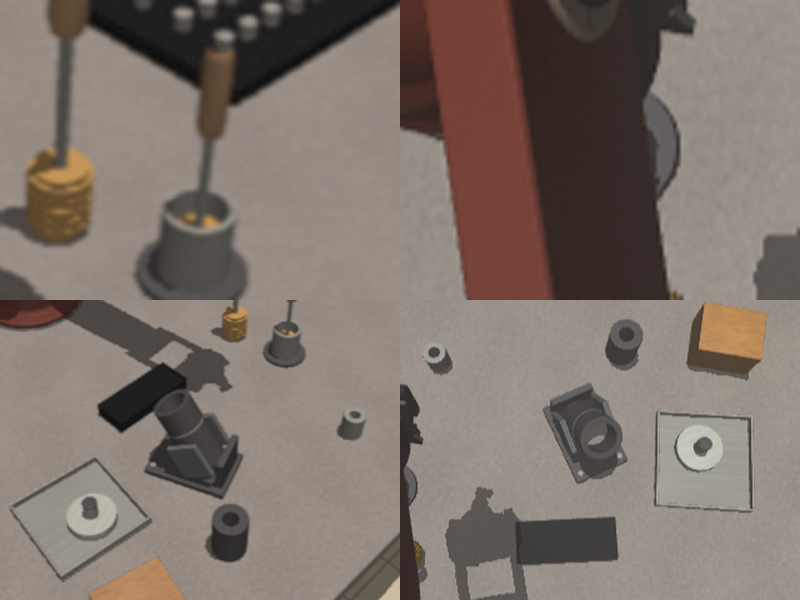

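The picture shows the brush standing in its cup (handle at scene ≈ 385,105, as at the start). The cover lies flat in the tray, knob up (scene ≈ 223,325), the bystanders are where they were, and the arm is clear. I hand the job in.

```bash
python3 -c "
from plant import manip
print(manip.job_done())"
```

```text
the job is handed in; nothing more can be done
None
```

I handed the job in at about 35 s. By camera, the cover lies flat in the tray, knob up, and the brush stands back in its cup after two full strokes with nothing else moved; the hand-in returned no verdict.

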